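Hang the store key on the hook inside the low key cabinet

TASK

Put the store key away: take it by its grip, pass it eye end up under the cabinet's low front lip, hang it by its eye on the hook deep inside and leave it hanging still. Where the hook sits along its rail is not known, so feel for it gently, without pressing the key or the gripper hard against the cabinet. Leave the beaker, timer and vial where they stand.

Things in the scene. Friction and masses are not known exactly. Their poses are not given: they have to be found in the camera images.
- store_key: The key, 80 g, lying flat. Ribbed grey plastic grip 50 long (x) x 20 wide (y) x 24 high (z): pinch it across y. A brass blade sticks out 19 mm at the grip's -x end; at its +x end a straight steel wire, 6 mm thick, its axis 3 mm above the underside, runs along +x to a round eye. Origin: centre of the grip's underside; z up as it lies.
- key_eye (a point): Centre of the key's eye, at [130, 0, 3] mm in the key's frame, axes as the key's. The eye is a flat ring of 6 mm wire in the key's x-y plane: hole 18 mm, 30 mm across the outside. From here to the blade's end is 174 mm. Once hung and let go, the key swings down under the hook and takes some 5 s to come to rest.
- key_cabinet: Grey steel key cabinet, fixed, open in front: 130 deep (x) x 220 wide (y) x 298 high (z). Origin: centre of its underside; +x points into its depth, front at x = -65 mm. Inside: back wall x = +60, sides y = +-105, floor z = 6, roof's underside z = 292 mm. More than 20 N from the held key or the gripper would bend it or its hook.
- cabinet_lip (a point): Middle of the lower edge of the lip, 5 mm thick, that hangs from the roof's front edge right across the opening: at [-62.5, 0, 246] mm in the cabinet's frame. It hangs lower than the hook's tip, so a level key cannot pass in over the hook; tilted eye end up by 20 to 35 degrees it can.
- hook_rail (a point): Middle of the rail on the back wall, at [54, 0, 230] mm in the cabinet's frame. NOT the hook: the one hook, J-shaped, 6 mm round steel, is clamped firmly on the rail at an unmeasured y, -35 to +35 mm from here: find it by touch or by looking in. Its shank runs forward (-x) at z = 230 mm, then turns up at x = +10 mm; the upright tip's axis is at x = +10 and it ends at z = 255 mm.
- beaker_1: clear glass beaker, 44 mm across, 58 high, standing empty; origin under its centre. A bystander.
- timer_1: white bench timer lying flat, 62x66x18 mm; origin under its centre. A bystander.
- vial_1: small brown vial with a red screw cap, left of the cabinet, 22 mm across, 48 high; origin under its centre. A bystander.

How it is judged:
On the way:
1. the held key's eye has been brought, tilted up, inside the cabinet above the level of the hook's shank (x of key_eye in the frame of key_cabinet between -0.02 and 0.055 m and y of key_eye in the frame of key_cabinet between -0.1 and 0.1 m and z of key_eye in the frame of key_cabinet above 0.226 m and angle between store_key's own x axis and vertical between 0.45 and 1.45 rad and contact force between the fingers and store_key above 1 N), for 0.1 s.
At the end, for the whole second after the job is handed in: The key hangs still (under 0.05 m/s) from the hook inside the cabinet, let go: its eye 208 to 252 mm above the cabinet's underside, 6 to 55 mm behind the cabinet's middle and within 75 mm of it sideways, its long axis within 0.4 rad of vertical (x of key_eye in the frame of key_cabinet between 0.006 and 0.055 m and y of key_eye in the frame of key_cabinet between -0.075 and 0.075 m and z of key_eye in the frame of key_cabinet between 0.208 and 0.252 m and angle between store_key's own x axis and vertical below 0.4 rad and linear speed of store_key below 0.05 m/s and contact force between store_key and key_cabinet above 0.2 N); the robot touches nothing.
It fails at once if the held key is pressed against the cabinet or its hook with more than 20 N (contact force between store_key and key_cabinet above 20 N and contact force between the fingers and store_key above 1 N).
It fails at once if the gripper or arm is pressed against the cabinet or its hook with more than 20 N (contact force between any of the fingers, the arm and key_cabinet above 20 N).
It fails at once if the beaker is moved more than 30 mm (distance of beaker_1 from where it was at the start of the episode above 0.03 m).
It fails at once if the timer is moved more than 30 mm (distance of timer_1 from where it was at the start of the episode above 0.03 m).
It fails at once if the vial is moved more than 30 mm (distance of vial_1 from where it was at the start of the episode above 0.03 m).
It also fails if it takes over 67 s, if anything falls off the work surface, if the arm or the gripper's body presses on something with over 40 N, if the wrist force passes 120 N, or if a joint passes its speed limit or range.

ROBOT

A 6-joint arm with a two-finger parallel gripper is mounted at the origin on a cart in front of the work surface, level with it; the furniture and walls round the work are solid. World frame = base frame: x ahead of the robot, y to its left, z up, the work surface at z = 0. Lengths are in m, angles in rad, forces in N, time in s.
With the tool pointing down it reaches from about 0.35 to 0.85 m from the base axis. Payload 8.1 kg.
Tool frame: the origin (TCP) lies at the very end of the fingers, on their centre line; the grasp point (between the pads) lies 19 mm behind it (ctrl.hold_point_z is the distance from the TCP to the grasp point, in m); x points along the fingers, y is the direction in which the jaws open and shut, and the axes are right-handed (so a half turn about x gives the same grasp; the last joint's range is limited). The gripper opens to 93 mm and grips with 3 to 60 N. Pads are 15 mm wide; open, the fingers measure 128 mm over their backs; the gripper's body (75 mm by 188 mm) begins 65 mm behind the grasp point.
Start: joints at [1.132, 0.13, 1.488, -0, 1.523, -0.085], TCP at [0.208, 0.563, 0.219] pointing down, gripper open.
Joint ranges: [-2.96, 2.96], [-0.89, 2.26], [0.02, 2.5], [-1.34, 4.48], [0, 2.73], [-2.66, 2.66]. Speed limits (rad/s): [2.39, 2.39, 2.79, 3.14, 3.14, 3.14].

INTERFACE

Orientations are given as a rotation vector (axis times angle).
In Python, from rig import ctrl gives the robot as it stands.
- The arm moves only by the tool apply_moves, never from a script. Its argument "commands" is a list of rows, each an object with "slide": the shift along the tool's x, y, z in cm, a list of three; "rotation": the turn, a rotation vector about the tool's x, y, z in rad, a list of three; "hand": the gripper command: -1 is shut, 1 is fully open, values between are in proportion. In form: [{"slide": [tx, ty, tz], "rotation": [ax, ay, az], "hand": hand}, ...]. A call has 1 to 8 rows; each row shifts and turns the commanded pose from where the row before left it, along the tool's axes as they then stand; what a row does not reach is not made up. A row lasts 1/8 s, in which the tool goes at most 62.5 mm and 10.7 degrees, less where a joint would pass 70% of its speed; a pose out of reach is approached as far as the arm can. A call is refused whole if a number of a shift passes 6.25 or a number of a turn 0.188, either way. A call with a gripper value outside its range is refused whole. The fingers move at their own pace and stop on an object; "squeeze" is the grip in N (left out, the last holds). Time passes only in rows, so rows that do not move let the fingers close. It gives the time, the measured TCP pose, the force and the opening at its end, in the units of the state.
- ctrl.state(): the state, without advancing time (a new reading comes with each control period).
- ctrl.snapshot(name): name is "scene" or "top" or "wrist"; returns the picture (420x560x3 uint8, red, green, blue); there is no depth.
- ctrl.camera_params(name): a dict with "intrinsics" (3x3 intrinsics, pixels), "R" (3x3) and "t" (3): a world point X has camera coordinates R X + t. Camera axes: x right, y down, z forward; pixel columns grow to the right and rows downward; lengths in m; the calibration is good to about 2 mm. The wrist camera is an equidistant fisheye: a pixel r from the principal point sees the ray r / f radians off the axis. A picture is of the moment at which its call begins: read the wrist's pose just before it. camera_params takes no time and is no camera call; for the wrist camera it gives the pose at the moment of the call.
- ctrl.hand_in(): hands the job in, once; it reports no verdict.
The state is a dict: "time_s": time; "joints": joint angles; "qvel": joint speeds; "tau": joint torques, N m; "eef_pos": TCP position; "tool_rot": TCP orientation; "wrist_force": force on the tool from outside, world axes, zero at the start; "moment": the same for the moment, N m; "width": opening from 0.0 (shut) to 1.0 (fully open).
Only numpy, scipy, OpenCV 4.12 (cv2) and the standard library are available. Lean on these libraries where they do the work, as an engineer would, in place of code of your own. Each camera call takes 0.05 s, during which the arm holds its last target.

## Working session

There is one attempt and no reset: what is moved stays moved. The work goes in short steps, Python scripts to look and compute and a tool call to move; the robot and the scene stay as the last step left them, time stands still between calls to the robot, and variables do not carry over. Pictures are saved under pics/ and viewed, and the job is handed in when it is done.

Besides the shell and the picture viewer there is one more tool, called after "Call:" as name(argument=value, ...), one argument or row to a line, values as JSON. apply_moves: Moves the arm, as the interface text tells. Its arguments: {"type":"object","properties":{"commands":{"type":"array"},"squeeze":{"type":"number"}},"required":["commands"]}

```bash
ls; mkdir -p pics; python3 - <<'E'
from rig import ctrl
import cv2
s=ctrl.state(); print(s, ctrl.hold_point_z)
for n in ["scene","top","wrist"]:
    p=ctrl.camera_params(n); print(n,p)
    im=ctrl.snapshot(n); cv2.imwrite(f"pics/{n}0.png",im[:,:,::-1])
E
```

```text
pics
{'time_s': 0.0, 'joints': array([ 1.13155998e+00,  1.31180234e-01,  1.48927051e+00, -9.12685121e-07,
        1.52300222e+00, -8.53950766e-02]), 'qvel': array([-0.00013814, -0.00033164, -0.00060515, -0.00127211, -0.00156837,
       -0.00220325]), 'tau': array([-1.42495137e-03, -5.59833705e+01, -4.91759419e+01,  7.65659055e-02,
        3.53752426e-02, -8.74460466e-05]), 'eef_pos': array([0.20763497, 0.5623189 , 0.21758088]), 'tool_rot': array([ 0.27624484,  1.55338815, -0.2790797 ]), 'wrist_force': array([-0.28204231,  0.23110018, -0.37509976]), 'moment': array([ 0.02288449, -0.01505087, -0.01152   ]), 'width': 0.9985430047138018} 0.0188
scene {'intrinsics': array([[509.14983836,   0.        , 280.01885614],
       [  0.        , 509.14983836, 213.79241082],
       [  0.        ,   0.        ,   1.        ]]), 'R': array([[ 0.48772091, -0.87299718, -0.00205738],
       [-0.3418764 , -0.18882797, -0.92057837],
       [ 0.80327383,  0.44968869, -0.39055248]]), 't': array([-0.23290036,  0.33865012,  1.28925091])}
top {'intrinsics': array([[526.05205184,   0.        , 276.61330346],
       [  0.        , 526.05205184, 202.62189238],
       [  0.        ,   0.        ,   1.        ]]), 'R': array([[ 0.02525624, -0.99967983, -0.00153424],
       [-0.99779814, -0.02511449, -0.06138505],
       [ 0.06132687,  0.00308122, -0.99811298]]), 't': array([0.0364303 , 0.55567562, 1.74704042])}
wrist {'intrinsics': array([[325.1922621 ,   0.        , 278.53477082],
       [  0.        , 325.1922621 , 210.47276642],
       [  0.        ,   0.        ,   1.        ]]), 'R': array([[ 0.34643354,  0.93807188, -0.00222628],
       [ 0.89982112, -0.33163471,  0.28344377],
       [ 0.26515232, -0.10019769, -0.95898627]]), 't': array([-0.59674274, -0.03304092,  0.39100589])}
```

View pics/scene0.png

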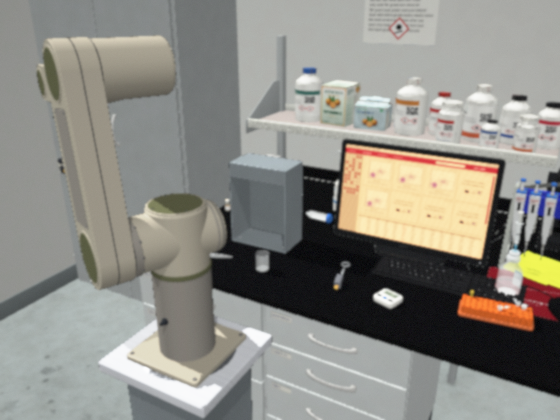

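View pics/top0.png

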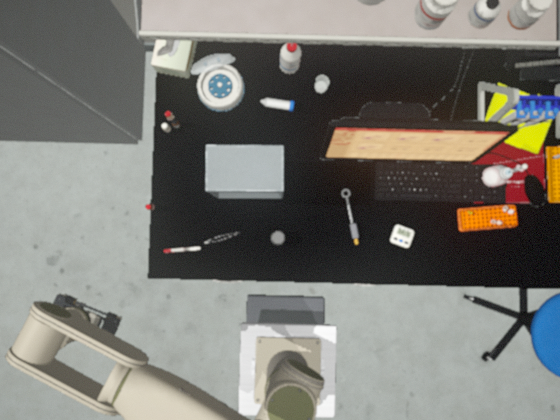

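View pics/wrist0.png

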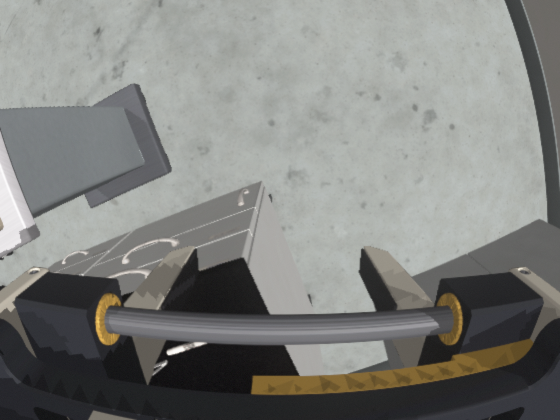

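```bash
python3 - <<'E'
import cv2
im=cv2.imread("pics/top0.png")
cv2.imwrite("pics/c1.png",cv2.resize(im[130:260,140:300],None,fx=5,fy=4.6,interpolation=cv2.INTER_CUBIC)[:600])
cv2.imwrite("pics/c2.png",cv2.resize(im[180:255,320:420],None,fx=8,fy=8,interpolation=cv2.INTER_CUBIC))
im=cv2.imread("pics/scene0.png")
cv2.imwrite("pics/c3.png",cv2.resize(im[145:295,205:405],None,fx=4,fy=4,interpolation=cv2.INTER_CUBIC))
E
```

```text
(no output)
```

View pics/c1.png

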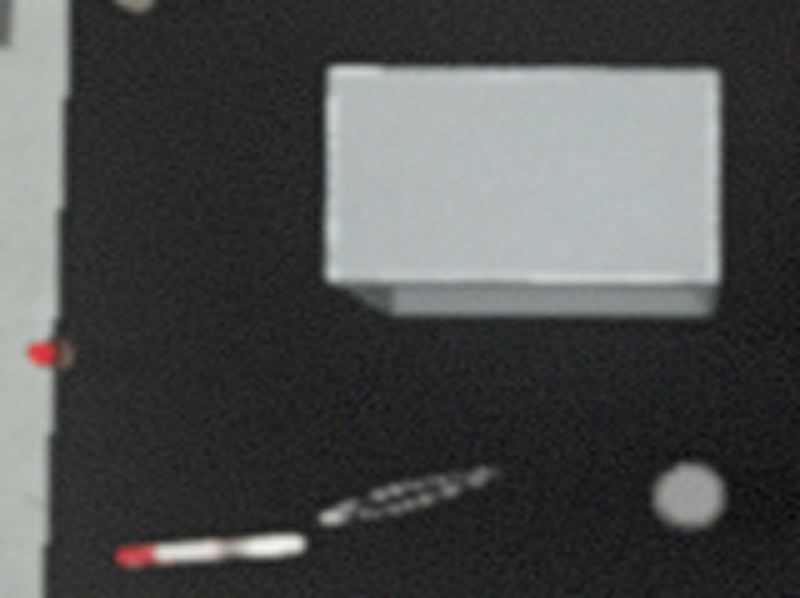

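View pics/c2.png

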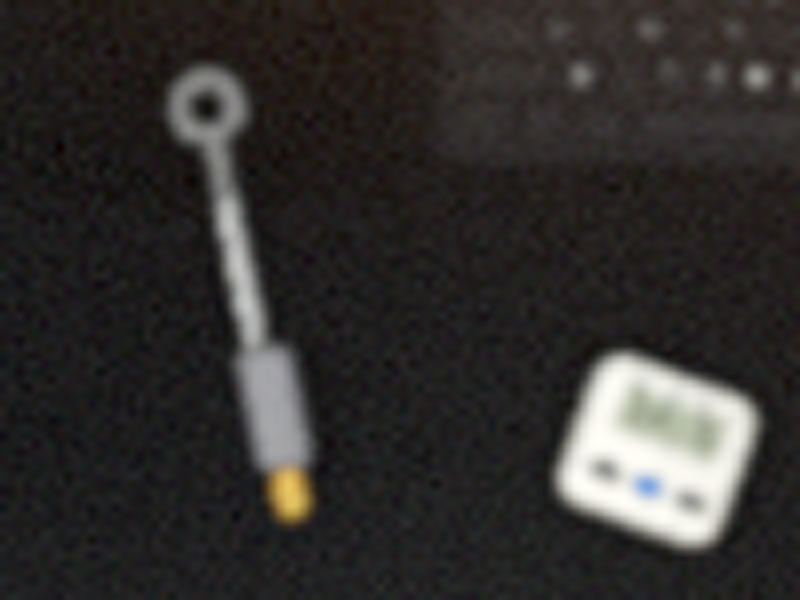

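View pics/c3.png

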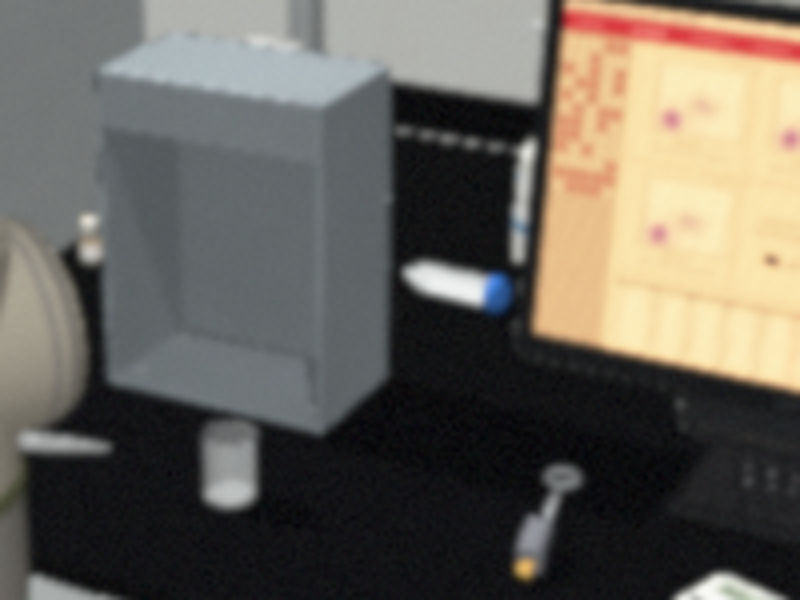

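```bash
cat > h.py <<'E'
import numpy as np
from rig import ctrl
def ray(cam,u,v,z):
    p=ctrl.camera_params(cam);K,R,t=p["intrinsics"],np.array(p["R"]),np.array(p["t"])
    d=R.T@np.linalg.solve(K,[u,v,1.]);c=-R.T@t
    return c+d*(z-c[2])/d[2]
def proj(cam,X):
    p=ctrl.camera_params(cam);K,R,t=p["intrinsics"],np.array(p["R"]),np.array(p["t"])
    c=R@np.asarray(X)+t
    q=K@c; return q[:2]/q[2]
E
python3 - <<'E'
from h import *
np.set_printoptions(precision=4,suppress=True)
for n,u,v,z in [("cBL",205.2,144.3,.298),("cBR",284,145.2,.298),("cFR",284,191.1,.298),("cFL",205.2,191.1,.298),("bFR",282.6,198.7,0.003),("bFL",218,198.7,0.003),
 ("eye",345.9,193.25,.004),("grip",354.25,231,.024),("blade",356.5,244.3,.012),("gripfront",(266/8+320),180+347/8,.024),("gripback",320+284/8,180+467/8,.024),
 ("beaker",140+689/5,130+495/4.6,.058),("timer",320+655/8,180+450/8,.018),("vialcap",140+42/5,130+354/4.6,.048),
 ]:
    print(n,ray("top",u,v,z))
# scene-cam eye, blade & cabinet corners
f=lambda u,v:(205+u/4,145+v/4)
for n,(u,v),z in [("eye",f(562,478),.003),("blade",f(524,570),.01),("cFL",f(98,72),.298),("cFR",f(324,106),.298),("cBR",f(388,68),.298),("bFR",f(322,434),0),("lipR",f(318,164),.246),("beaker",f(229,500),0.)]:
    print("scene",n,ray("scene",*(u,v),z))
E
```

```text
cBL [0.698  0.2564 0.298 ]
cBR [0.701  0.0327 0.298 ]
cFR [0.5704 0.0295 0.298 ]
cFL [0.5648 0.2519 0.298 ]
bFR [0.5692 0.0306 0.003 ]
bFL [0.5637 0.249  0.003 ]
eye [ 0.593 -0.183  0.004]
grip [ 0.4661 -0.2103  0.024 ]
blade [ 0.4219 -0.2203  0.012 ]
gripfront [ 0.4913 -0.2066  0.024 ]
gripback [ 0.4417 -0.2149  0.024 ]
beaker [0.4378 0.0435 0.058 ]
timer [ 0.4526 -0.3703  0.018 ]
vialcap [0.5278 0.4722 0.048 ]
scene eye [ 0.5935 -0.1831  0.003 ]
scene blade [ 0.4337 -0.2179  0.01  ]
scene cFL [0.5597 0.242  0.298 ]
scene cFR [0.5715 0.0297 0.298 ]
scene cBR [0.6886 0.0312 0.298 ]
scene bFR [0.5716 0.0308 0.    ]
scene lipR [0.5747 0.0368 0.246 ]
scene beaker [0.4331 0.0414 0.    ]
```

```bash
cat >> h.py <<'E'
from scipy.spatial.transform import Rotation as Ro
np.set_printoptions(precision=3,suppress=True)
CY=0.026; CO=np.array([0.6335,0.1425,0.])
CR=Ro.from_euler('z',CY).as_matrix()
def cab2w(p): return CO+CR@np.asarray(p)
def w2cab(p): return CR.T@(np.asarray(p)-CO)
def cur():
    s=ctrl.state(); return np.array(s["eef_pos"]),Ro.from_rotvec(s["tool_rot"]).as_matrix(),s
def plan(p0,R0,p1,R1,n=None,vmax=.055,wmax=.16):
    """interpolated rows in tool frame cm"""
    rv=Ro.from_matrix(R0.T@R1).as_rotvec(); d=np.linalg.norm(p1-p0)
    if n is None: n=int(max(np.ceil(d/vmax),np.ceil(np.linalg.norm(rv)/wmax),1))
    rows=[];p=p0.copy();R=R0.copy()
    for k in range(n):
        t=(p1-p)/(n-k)
        rows.append(((R.T@t)*100).round(2).tolist()); p=p+R@np.array(rows[-1])/100
        r=(rv/n).round(4); R=R@Ro.from_rotvec(r).as_matrix()
    print("rows",n,"rot per row",r)
    for x in rows: print(x)
    return p,R
E
python3 - <<'E'
from h import *
p,R,s=cur(); print(s["time_s"]);print(R)
print("cam in tool",)
c=ctrl.camera_params("wrist"); cc=-np.array(c["R"]).T@c["t"]; print(R.T@(cc-p), (c["R"]@R).T)
ky=.2119; kx=np.array([np.cos(ky),np.sin(ky),0]);kyv=np.array([-np.sin(ky),np.cos(ky),0])
for sg in (1,-1):
    x=np.array([0,0,-1.]);y=sg*kyv;R1=np.c_[x,y,np.cross(x,y)]
    print(sg,Ro.from_matrix(R.T@R1).as_rotvec())
    # yaw relative to joint1 frame: expected j6 change
    a0=np.arctan2(R[1,1],R[0,1])-s["joints"][0]; a1=np.arctan2(y[1],y[0])-np.arctan2(-.21,.466); print("rel yaw start/goal",a0,a1)
E
```

```text
0.15
[[-0.001  0.346  0.938]
 [-0.001  0.938 -0.346]
 [-1.    -0.001 -0.   ]]
cam in tool
[-0.165 -0.002 -0.079] [[ 0.001 -0.284  0.959]
 [ 1.     0.    -0.001]
 [-0.     0.959  0.284]]
1 [-0.566 -0.001  0.001]
rel yaw start/goal 0.08540027237570724 2.206085489272801
-1 [2.576 0.002 0.001]
rel yaw start/goal 0.08540027237570724 -0.9355071643169921
```

```bash
cat >> h.py <<'E'
def toolR(down,yaw):
    """tool pointing forward, pitched 'down' rad below horizontal, jaws along lateral, z up/forward"""
    f=np.array([np.cos(yaw),np.sin(yaw),0]);l=np.array([-np.sin(yaw),np.cos(yaw),0]);Z=np.array([0,0,1.])
    x=np.cos(down)*f-np.sin(down)*Z
    return np.c_[x,l,np.cross(x,l)]
E
python3 - <<'E'
from h import *
p,R,s=cur()
plan(p,R,np.array([.50,.14,.205]),toolR(np.radians(30),CY))
E
```

```text
rows 10 rot per row [-0.034 -0.103  0.02 ]
[0.13, -2.95, 4.21]
[0.5, -3.1, 4.07]
[0.85, -3.25, 3.89]
[1.17, -3.4, 3.67]
[1.47, -3.55, 3.41]
[1.74, -3.69, 3.12]
[1.97, -3.83, 2.8]
[2.16, -3.96, 2.46]
[2.31, -4.09, 2.09]
[2.43, -4.2, 1.69]
```

Call:
apply_moves(
  commands=[
    {"slide": [0.13, -2.95, 4.21], "rotation": [-0.034, -0.103, 0.02], "hand": 1},
    {"slide": [0.5, -3.1, 4.07], "rotation": [-0.034, -0.103, 0.02], "hand": 1},
    {"slide": [0.85, -3.25, 3.89], "rotation": [-0.034, -0.103, 0.02], "hand": 1},
    {"slide": [1.17, -3.4, 3.67], "rotation": [-0.034, -0.103, 0.02], "hand": 1},
    {"slide": [1.47, -3.55, 3.41], "rotation": [-0.034, -0.103, 0.02], "hand": 1},
  ],
)

```text
time_s: 0.78
eef_pos: [0.3546, 0.3503, 0.2119]
tool_rot: [0.133, 1.039, -0.121]
wrist_force: [0.6, -0.0, 0.2]
width: 1.001
```

```bash
python3 - <<'E'
from h import *
p,R,s=cur();print(p,R,s["joints"])
plan(p,R,np.array([.50,.14,.205]),toolR(np.radians(30),CY))
E
```

```text
[0.355 0.35  0.212] [[ 0.502  0.163  0.849]
 [-0.037  0.985 -0.167]
 [-0.864  0.052  0.501]] [ 1.017 -0.41   2.085 -0.491  1.245 -0.268]
rows 5 rot per row [-0.035 -0.103  0.02 ]
[1.74, -3.68, 3.1]
[1.97, -3.81, 2.78]
[2.16, -3.95, 2.44]
[2.31, -4.07, 2.07]
[2.42, -4.18, 1.68]
```

Call:
apply_moves(
  commands=[
    {"slide": [1.74, -3.68, 3.1], "rotation": [-0.035, -0.103, 0.02], "hand": 1},
    {"slide": [1.97, -3.81, 2.78], "rotation": [-0.035, -0.103, 0.02], "hand": 1},
    {"slide": [2.16, -3.95, 2.44], "rotation": [-0.035, -0.103, 0.02], "hand": 1},
    {"slide": [2.31, -4.07, 2.07], "rotation": [-0.035, -0.103, 0.02], "hand": 1},
    {"slide": [2.42, -4.18, 1.68], "rotation": [-0.035, -0.103, 0.02], "hand": 1},
    {"slide": [0, 0, 0], "rotation": [0, 0, 0], "hand": 1},
  ],
)

```text
time_s: 1.52
eef_pos: [0.5273, 0.1608, 0.2605]
tool_rot: [-0.013, 0.587, -0.004]
wrist_force: [-0.0, -0.3, 0.1]
width: 1.002
```

```bash
python3 - <<'E'
from h import *
import cv2
p,R,s=cur();print(p,R,s["joints"])
c=ctrl.camera_params("wrist");import pickle;pickle.dump(c,open("cam1.pkl","wb"))
im=ctrl.snapshot("wrist"); cv2.imwrite("pics/w1.png",im[:,:,::-1])
E
```

```text
[0.527 0.161 0.26 ] [[ 0.832 -0.     0.554]
 [-0.007  1.     0.011]
 [-0.554 -0.013  0.832]] [ 0.462 -0.892  2.497 -0.62   0.708 -0.814]
```

View pics/w1.png

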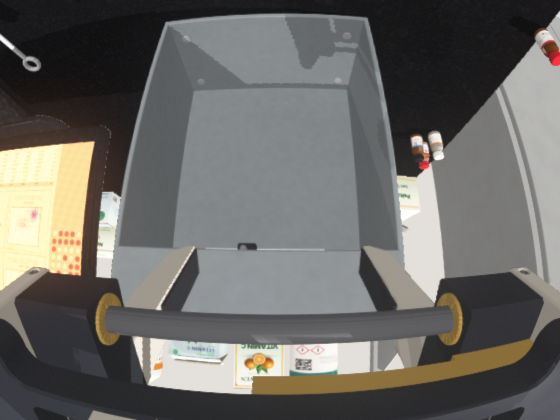

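```bash
python3 - <<'E'
import cv2
im=cv2.imread("pics/w1.png")
cv2.imwrite("pics/w1c.png",cv2.resize(im[225:265,195:335],None,fx=5.7,fy=10,interpolation=cv2.INTER_CUBIC))
E
```

```text
(no output)
```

View pics/w1c.png

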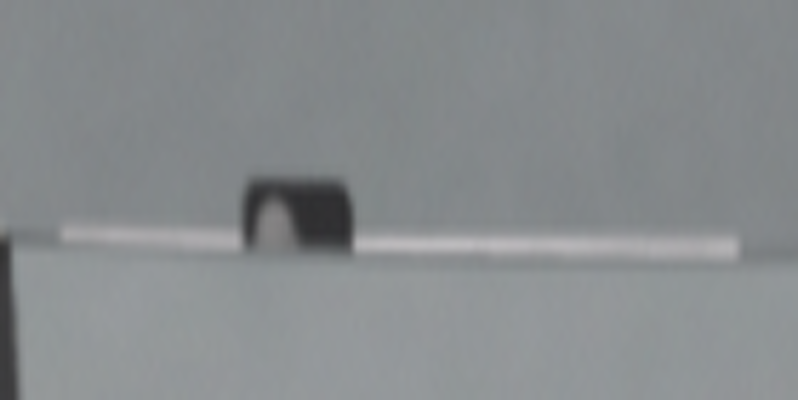

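```bash
cat >> h.py <<'E'
def wray(c,u,v):
    K,R,t=c["intrinsics"],np.array(c["R"]),np.array(c["t"])
    dx,dy=u-K[0,2],v-K[1,2];r=np.hypot(dx,dy);th=r/K[0,0]
    d=np.array([np.sin(th)*dx/r,np.sin(th)*dy/r,np.cos(th)])
    return CR.T@(-R.T@t-CO), CR.T@(R.T@d)
def wproj(c,pc):
    K,R,t=c["intrinsics"],np.array(c["R"]),np.array(c["t"])
    q=R@cab2w(pc)+t; r=np.hypot(q[0],q[1]);th=np.arctan2(r,q[2])
    return np.array([K[0,2]+K[0,0]*th*q[0]/r,K[1,2]+K[0,0]*th*q[1]/r])
E
python3 - <<'E'
from h import *
import pickle; c=pickle.load(open("cam1.pkl","rb"))
for n,u,v,x in [("clampL",237.6,246,.05),("clampR",256.9,246,.05),("shank",243.6,247,.008),("railL",205.7,248,.054),("railR",324.5,249.5,.054),("liplow",265,250,-.065),("floorFL",168,17,-.065),("floorFR",368,17,-.065),("floorBL",203,90,.06),("floorBR",347,86,.06)]:
    o,d=wray(c,u,v); print(n,(o+d*(x-o[0])/d[0])*1000, "cam",o)
E
```

```text
clampL [ 50.    -29.204 221.138] cam [-0.288  0.024  0.286]
clampR [ 50.     -8.475 220.817] cam [-0.288  0.024  0.286]
shank [  8.    -16.876 230.04 ] cam [-0.288  0.024  0.286]
railL [ 54.    -65.256 223.359] cam [-0.288  0.024  0.286]
railR [ 54.     63.704 223.468] cam [-0.288  0.024  0.286]
liplow [-65.      8.364 245.739] cam [-0.288  0.024  0.286]
floorFL [ -65.    -109.014   -8.583] cam [-0.288  0.024  0.286]
floorFR [-65.    109.878   0.542] cam [-0.288  0.024  0.286]
floorBL [ 60.    -92.781   4.874] cam [-0.288  0.024  0.286]
floorBR [ 60.    104.728  -0.146] cam [-0.288  0.024  0.286]
```

```bash
python3 - <<'E'
from h import *
p,R,s=cur();print(s["joints"])
a,b=plan(p,R,np.array([.49,.0,.22]),toolR(np.radians(60),.12))
plan(a,b,np.array([.4659,-.2103,.08]),toolR(np.radians(90),.2119))
E
```

```text
[ 0.467 -0.892  2.497 -0.62   0.71  -0.812]
rows 4 rot per row [-0.02   0.114  0.023]
[-0.18, -4.05, -1.37]
[-0.11, -4.01, -1.46]
[-0.03, -3.98, -1.55]
[0.06, -3.95, -1.62]
rows 5 rot per row [-0.018  0.105  0.005]
[1.93, -4.12, -2.25]
[2.14, -4.09, -2.11]
[2.34, -4.06, -1.95]
[2.51, -4.04, -1.77]
[2.67, -4.03, -1.57]
```

Call:
apply_moves(
  commands=[
    {"slide": [-0.18, -4.05, -1.37], "rotation": [-0.02, 0.114, 0.023], "hand": 1},
    {"slide": [-0.11, -4.0, -1.46], "rotation": [-0.02, 0.114, 0.023], "hand": 1},
    {"slide": [-0.03, -3.98, -1.55], "rotation": [-0.02, 0.114, 0.023], "hand": 1},
    {"slide": [0.06, -3.95, -1.62], "rotation": [-0.02, 0.114, 0.023], "hand": 1},
  ],
)

```text
time_s: 2.08
eef_pos: [0.5021, 0.0255, 0.2207]
tool_rot: [-0.064, 1.007, 0.086]
wrist_force: [0.6, -1.1, -0.2]
width: 0.998
```

```bash
python3 - <<'E'
from h import *
p,R,s=cur();print(p,s["joints"])
plan(p,R,np.array([.4659,-.2103,.08]),toolR(np.radians(90),.2119))
E
```

```text
[0.502 0.025 0.221] [-0.14  -0.774  2.309  0.134  1.059 -1.85 ]
rows 6 rot per row [-0.017  0.093  0.007]
[1.49, -3.82, -2.12]
[1.66, -3.79, -2.04]
[1.82, -3.77, -1.94]
[1.97, -3.75, -1.83]
[2.11, -3.74, -1.71]
[2.24, -3.72, -1.56]
```

Call:
apply_moves(
  commands=[
    {"slide": [1.93, -4.12, -2.25], "rotation": [-0.018, 0.105, 0.005], "hand": 1},
    {"slide": [2.14, -4.09, -2.11], "rotation": [-0.018, 0.105, 0.005], "hand": 1},
    {"slide": [2.34, -4.06, -1.95], "rotation": [-0.018, 0.105, 0.005], "hand": 1},
    {"slide": [2.51, -4.04, -1.77], "rotation": [-0.018, 0.105, 0.005], "hand": 1},
    {"slide": [2.67, -4.03, -1.57], "rotation": [-0.018, 0.105, 0.005], "hand": 1},
    {"slide": [0, 0, 0], "rotation": [0, 0, 0], "hand": 1},
    {"slide": [0, 0, 0], "rotation": [0, 0, 0], "hand": 1},
  ],
)

```text
time_s: 2.95
eef_pos: [0.4802, -0.1853, 0.0816]
tool_rot: [-0.159, 1.527, 0.139]
wrist_force: [0.1, -0.5, 0.1]
width: 0.998
```

```bash
python3 - <<'E'
from h import *
import cv2
p,R,s=cur();print(p,s["joints"])
c=ctrl.camera_params("wrist")
im=ctrl.snapshot("wrist"); cv2.imwrite("pics/w2.png",im[:,:,::-1])
for n,X in [("eye",[.593,-.183,.003]),("org",[.4659,-.2103,.024]),("blade",[.4229,-.2196,.01])]: print(n,wproj(c,w2cab(X)))
plan(p,R,np.array([.4659,-.2103,.004]),toolR(np.radians(90),.2119))
E
```

```text
[ 0.48  -0.185  0.082] [-0.475 -0.03   1.913  0.01   1.219 -2.24 ]
eye [261.68  328.098]
org [251.878 201.886]
blade [251.204 137.839]
rows 2 rot per row [-0.011  0.019  0.009]
[3.86, -1.02, -1.08]
[3.87, -1.05, -1.02]
```

View pics/w2.png

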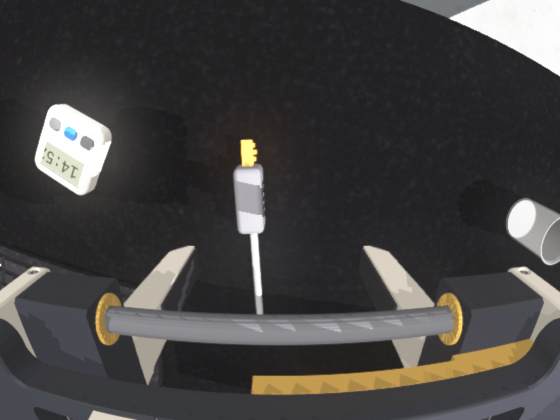

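Call:
apply_moves(
  commands=[
    {"slide": [1.0, -2.1, -2.0], "rotation": [-0.022, 0.038, 0.018], "hand": 1},
    {"slide": [0, 0, 0], "rotation": [0, 0, 0], "hand": 1},
    {"slide": [3.3, 0, 0], "rotation": [0, 0, 0], "hand": 0.5},
    {"slide": [3.0, 0, 0], "rotation": [0, 0, 0], "hand": 0.2},
    {"slide": [0, 0, 0], "rotation": [0, 0, 0], "hand": 0.2},
  ],
)

```text
time_s: 3.62
eef_pos: [0.4638, -0.2099, 0.0079]
tool_rot: [-0.166, 1.566, 0.167]
wrist_force: [0.4, 0.6, 0.7]
width: 0.726
```

```bash
python3 - <<'E'
from h import *
p,R,s=cur();print(p,s["wrist_force"])
plan(p,R,np.array([.4659,-.2103,.003]),toolR(np.radians(90),.2119),n=1)
E
```

```text
[ 0.464 -0.21   0.008] [0.356 0.595 0.683]
rows 1 rot per row [-0.    -0.001 -0.001]
[0.49, -0.09, 0.2]
```

Call:
apply_moves(
  commands=[
    {"slide": [0.4, -0.1, 0.2], "rotation": [0, 0, 0], "hand": 0.2},
    {"slide": [0, 0, 0], "rotation": [0, 0, 0], "hand": -1},
    {"slide": [0, 0, 0], "rotation": [0, 0, 0], "hand": -1},
    {"slide": [0, 0, 0], "rotation": [0, 0, 0], "hand": -1},
    {"slide": [0, 0, 0], "rotation": [0, 0, 0], "hand": -1},
    {"slide": [0, 0, 0], "rotation": [0, 0, 0], "hand": -1},
    {"slide": [0, 0, 0], "rotation": [0, 0, 0], "hand": -1},
  ],
  squeeze=30,
)

```text
time_s: 4.5
eef_pos: [0.467, -0.2125, 0.0047]
tool_rot: [-0.167, 1.564, 0.165]
wrist_force: [-1.6, -0.3, 2.4]
width: 0.211
```

Call:
apply_moves(
  commands=[
    {"slide": [-3, 0, 0], "rotation": [0, 0, 0], "hand": -1},
    {"slide": [-5, 0, 0], "rotation": [0, 0, 0], "hand": -1},
    {"slide": [-5, 0, 0], "rotation": [0, 0, 0], "hand": -1},
    {"slide": [0, 0, 0], "rotation": [0, 0, 0], "hand": -1},
    {"slide": [0, 0, 0], "rotation": [0, 0, 0], "hand": -1},
  ],
)

```text
time_s: 5.12
eef_pos: [0.4666, -0.2121, 0.1338]
tool_rot: [-0.166, 1.565, 0.166]
wrist_force: [0.1, -0.4, -0.3]
width: 0.214
```

```bash
cat >> h.py <<'E'
EYE=np.array([.0017,0,.129])
def tcp_for_eye(eyecab,tilt):
    R=toolR(np.pi/2-tilt,CY); return cab2w(eyecab)-R@EYE,R
E
python3 - <<'E'
from h import *
import cv2
p,R,s=cur();print(p,R,s["joints"],s["wrist_force"],s["width"])
c=ctrl.camera_params("wrist")
im=ctrl.snapshot("wrist"); cv2.imwrite("pics/w3.png",im[:,:,::-1])
im=ctrl.snapshot("scene"); cv2.imwrite("pics/s3.png",cv2.resize(im[145:295,255:405,::-1],None,fx=4,fy=4))
print("eye pred wrist",wproj(c,w2cab(p+R@EYE)),"scene",(proj("scene",p+R@EYE)-[255,145])*4)
print("blade",wproj(c,w2cab(p+R@(EYE+[-.007,0,-.174]))),"scene",(proj("scene",p+R@(EYE+[-.007,0,-.174]))-[255,145])*4)
t=np.radians(30)
E=np.array([.0105,-.0175,.266])-.11*np.array([np.cos(t),0,np.sin(t)])
p1,R1=tcp_for_eye(E,t);print(E,p1)
plan(p,R,p1,R1)
E
```

```text
[ 0.467 -0.212  0.134] [[-0.001 -0.21   0.978]
 [-0.     0.978  0.21 ]
 [-1.    -0.    -0.001]] [-0.526 -0.05   1.83  -0.001  1.361 -2.308] [ 0.052 -0.432 -0.277] 0.21387946272799205
eye pred wrist [280.967 408.868] scene [371.678 336.966]
blade [282.262 187.65 ] scene [329.749 424.28 ]
[-0.085 -0.018  0.211] [0.437 0.12  0.148]
rows 7 rot per row [ 0.026 -0.075 -0.007]
[-0.2, 4.73, 0.58]
[-0.2, 4.74, 0.47]
[-0.2, 4.75, 0.36]
[-0.21, 4.75, 0.25]
[-0.23, 4.76, 0.15]
[-0.25, 4.76, 0.04]
[-0.29, 4.75, -0.06]
```

View pics/w3.png

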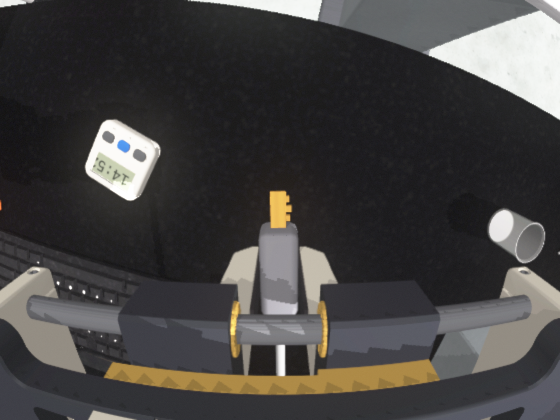

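View pics/s3.png

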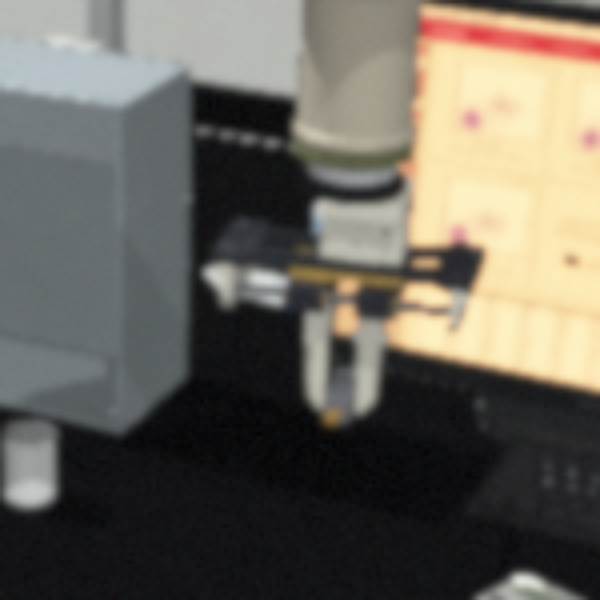

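Call:
apply_moves(
  commands=[
    {"slide": [-0.2, 4.73, 0.58], "rotation": [0.026, -0.075, -0.007], "hand": -1},
    {"slide": [-0.2, 4.74, 0.47], "rotation": [0.026, -0.075, -0.007], "hand": -1},
    {"slide": [-0.2, 4.75, 0.36], "rotation": [0.026, -0.075, -0.007], "hand": -1},
    {"slide": [-0.21, 4.75, 0.25], "rotation": [0.026, -0.075, -0.007], "hand": -1},
    {"slide": [-0.23, 4.76, 0.15], "rotation": [0.026, -0.075, -0.007], "hand": -1},
    {"slide": [-0.25, 4.76, 0.04], "rotation": [0.026, -0.075, -0.007], "hand": -1},
    {"slide": [-0.29, 4.75, -0.06], "rotation": [0.026, -0.075, -0.007], "hand": -1},
    {"slide": [0, 0, 0], "rotation": [0, 0, 0], "hand": -1},
  ],
)

```text
time_s: 6.22
eef_pos: [0.4343, 0.1246, 0.1458]
tool_rot: [-0.018, 1.047, 0.031]
wrist_force: [0.5, 0.2, -1.7]
width: 0.212
```

```bash
python3 - <<'E'
from h import *
import cv2
p,R,s=cur();print(p,R,s["joints"],s["wrist_force"],s["width"])
print("eye cab",w2cab(p+R@EYE)*1000, "tilt",np.degrees(np.arcsin(R[2,2])),"yaw",np.arctan2(R[1,2],R[0,2]))
c=ctrl.camera_params("wrist")
im=ctrl.snapshot("wrist"); cv2.imwrite("pics/w4.png",im[:,:,::-1])
im=ctrl.snapshot("scene"); cv2.imwrite("pics/s4.png",cv2.resize(im[145:295,205:405,::-1],None,fx=4,fy=4))
im=ctrl.snapshot("top"); cv2.imwrite("pics/t4.png",cv2.resize(im[130:260,170:330,::-1],None,fx=5,fy=4.6,interpolation=2))
print("eye pred wrist",wproj(c,w2cab(p+R@EYE)),"scene",(proj("scene",p+R@EYE)-[205,145])*4,"top",(proj("top",p+R@EYE)-[170,130])*[5,4.6])
E
```

```text
[0.434 0.125 0.146] [[ 0.5   -0.035  0.865]
 [ 0.017  0.999  0.03 ]
 [-0.866 -0.     0.5  ]] [ 0.259 -0.874  2.482 -0.131  1.024 -1.307] [ 0.476  0.192 -1.668] 0.21198972774717567
eye cab [-87.055 -11.697 208.928] tilt 30.030449129934727 yaw 0.0348608550627308
eye pred wrist [281.14  408.207] scene [205.845 197.648] top [401.619 324.901]
```

View pics/s4.png

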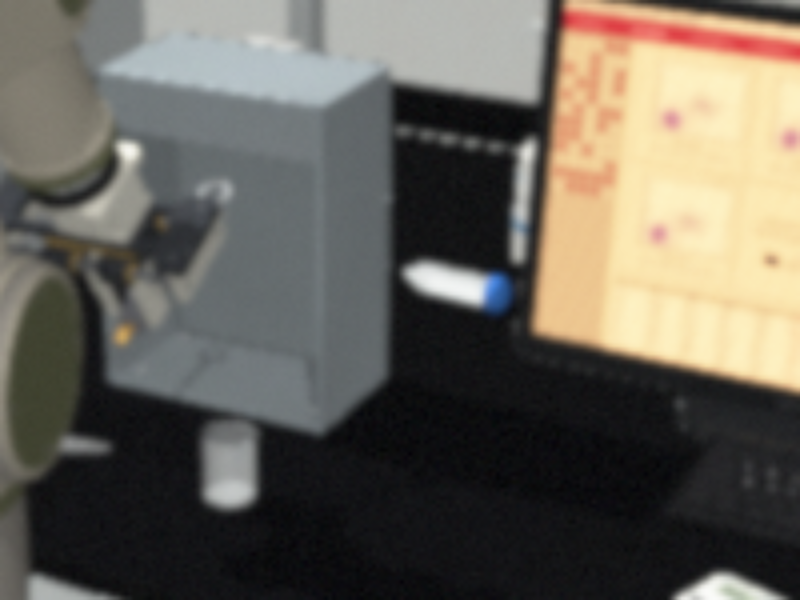

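View pics/t4.png

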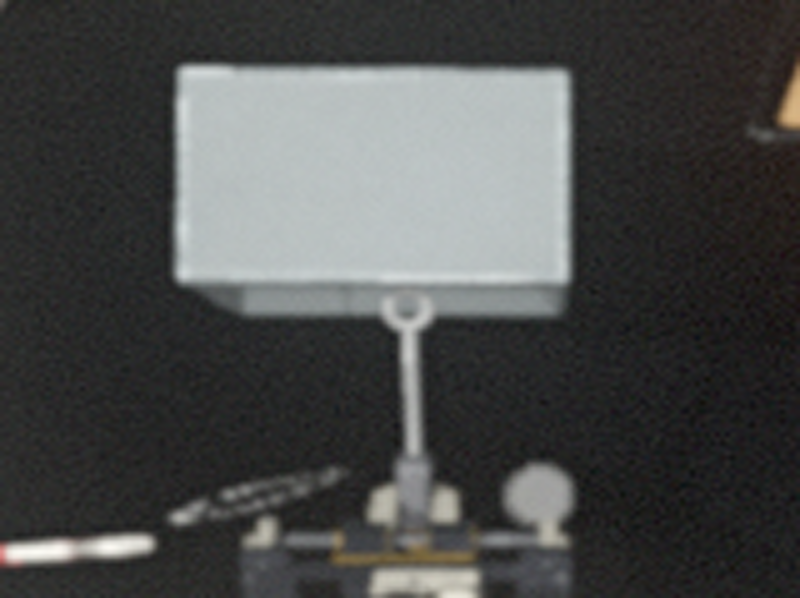

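View pics/w4.png

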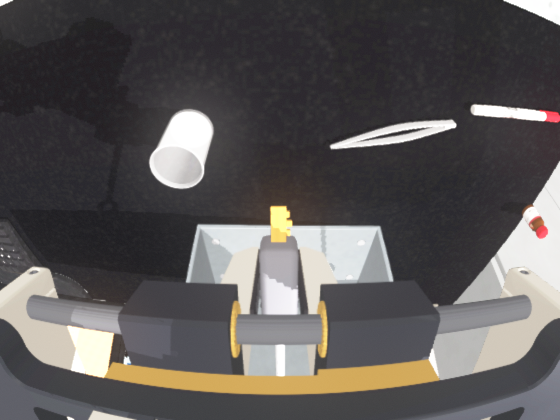

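```bash
python3 - <<'E'
from h import *
import cv2
p,R,s=cur();print(p,s["joints"],s["wrist_force"])
print("eye cab",w2cab(p+R@EYE)*1000, "tilt",np.degrees(np.arcsin(R[2,2])),"yaw",np.arctan2(R[1,2],R[0,2]))
im=ctrl.snapshot("scene"); cv2.imwrite("pics/s5.png",cv2.resize(im[170:215,235:285,::-1],None,fx=12,fy=12,interpolation=2))
im=ctrl.snapshot("top"); cv2.imwrite("pics/t5.png",cv2.resize(im[180:250,220:290,::-1],None,fx=8,fy=8,interpolation=2))
print("scene",(proj("scene",p+R@EYE)-[235,170])*12,"top",(proj("top",p+R@EYE)-[220,180])*8)
g=EYE-[0,0,.105];print("wirebase scene",(proj("scene",p+R@g)-[235,170])*12,"top",(proj("top",p+R@g)-[220,180])*8)
E
```

```text
[0.437 0.119 0.147] [ 0.246 -0.872  2.478 -0.13   1.025 -1.313] [-0.021 -0.928 -0.504]
eye cab [-84.814 -18.059 210.506] tilt 30.036036986431707 yaw 0.027155701871119684
scene [281.213 288.84 ] top [259.427 158.765]
wirebase scene [117.037 577.144] top [265.691 403.804]
```

View pics/s5.png

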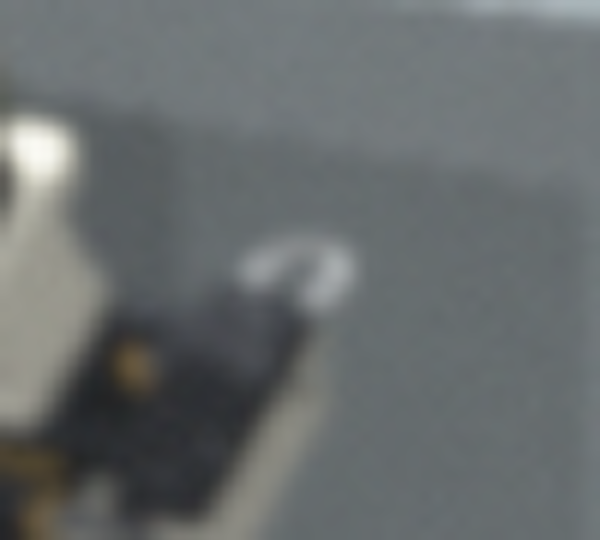

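View pics/t5.png

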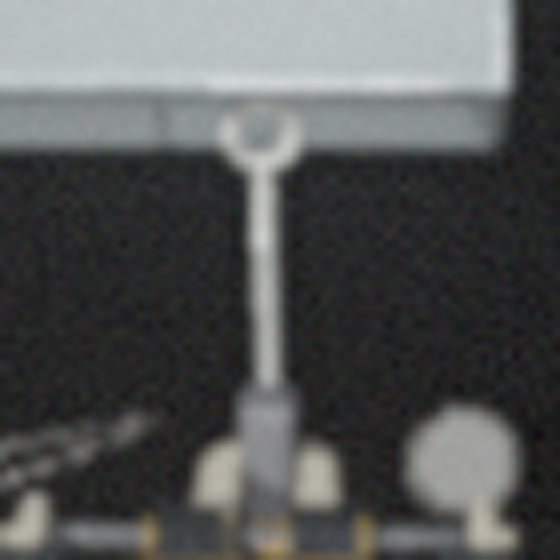

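```bash
python3 - <<'E'
from h import *
from scipy.optimize import least_squares
p,R,s=cur()
ot=np.array([220+261/8,180+130/8]);os=np.array([235+298/12,170+272/12])
r=least_squares(lambda X:np.r_[proj("top",X)-ot,proj("scene",X)-os],p+R@EYE)
print(r.x,r.fun,w2cab(r.x)*1000,"in tool",R.T@(r.x-p)*1000)
# image-resize centre offset note
E
```

```text
[0.56  0.122 0.212] [-0.146  0.085  0.19  -0.003] [-74.418 -18.263 212.09 ] in tool [  5.825   1.653 137.845]
```

```bash
python3 - <<'E'
from h import *
import cv2
p,R,s=cur()
c=ctrl.camera_params("wrist")
im=ctrl.snapshot("wrist")[:,:,::-1]
w3=cv2.imread("pics/w3.png");w4=cv2.imread("pics/w4.png")
cv2.imwrite("pics/w6.png",np.hstack([cv2.resize(a[180:400,230:330],None,fx=2.6,fy=2.6,interpolation=2) for a in (w3,w4,im)]))
for z in (0,.008):
  for n,q in [("bladetop",[-.014,0,-.044]),("bladebot",[-.003,0,-.044]),("gripbacktop",[-.024,0,-.025]),("gripfronttop",[-.024,0,.025])]:
    X=np.array([.0047,0,-.001])+np.array(q)+[0,0,z]; print(z,n,(wproj(c,w2cab(p+R@X))-[230,180])*2.6)
E
```

```text
0 bladetop [136.993  23.265]
0 bladebot [136.344  11.35 ]
0 gripbacktop [137.229 135.787]
0 gripfronttop [135.881 358.901]
0.008 bladetop [136.844  63.922]
0.008 bladebot [136.217  49.624]
0.008 gripbacktop [137.027 175.656]
0.008 gripfronttop [135.66  388.779]
```

View pics/w6.png

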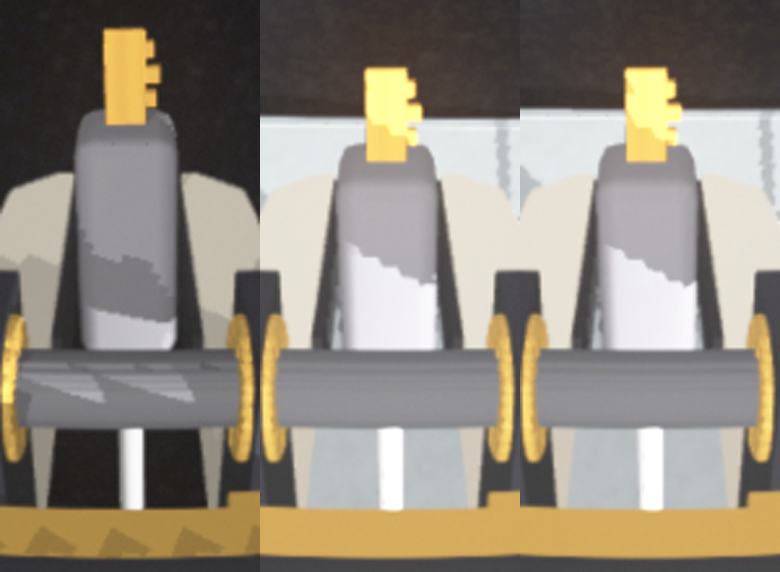

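```bash
sed -i 's/^EYE=.*/EYE=np.array([.004,0.0005,.1373])/' h.py; python3 - <<'E'
from h import *
p,R,s=cur();print("eye",w2cab(p+R@EYE)*1000)
t=np.radians(30)
F=np.array([.0105,-.0175,.269])
p1,R1=tcp_for_eye(F-np.array([.030,0,.030*np.tan(t)]),t)
a,b=plan(p,R,p1,R1,n=5)
p1,R1=tcp_for_eye(F,t)
plan(a,b,p1,R1,n=4)
E
```

```text
eye [-75.685 -19.695 213.589]
rows 5 rot per row [-0.001  0.     0.001]
[-0.1, 0.04, 1.35]
[-0.1, 0.04, 1.36]
[-0.1, 0.04, 1.35]
[-0.1, 0.03, 1.36]
[-0.11, 0.03, 1.35]
rows 4 rot per row [0. 0. 0.]
[0.0, 0.0, 0.87]
[0.0, 0.0, 0.87]
[0.0, 0.0, 0.86]
[0.0, 0.0, 0.87]
```

Call:
apply_moves(
  commands=[
    {"slide": [0, 0, 0], "rotation": [0, 0, 0], "hand": -1},
    {"slide": [-0.1, 0.04, 1.35], "rotation": [0, 0, 0], "hand": -1},
    {"slide": [-0.1, 0.04, 1.35], "rotation": [0, 0, 0], "hand": -1},
    {"slide": [-0.1, 0.04, 1.35], "rotation": [0, 0, 0], "hand": -1},
    {"slide": [-0.1, 0.04, 1.35], "rotation": [0, 0, 0], "hand": -1},
    {"slide": [-0.1, 0.04, 1.35], "rotation": [0, 0, 0], "hand": -1},
    {"slide": [0, 0, 0], "rotation": [0, 0, 0], "hand": -1},
    {"slide": [0, 0, 0], "rotation": [0, 0, 0], "hand": -1},
  ],
  squeeze=55,
)

```text
time_s: 7.52
eef_pos: [0.4926, 0.1223, 0.1861]
tool_rot: [-0.013, 1.045, 0.021]
wrist_force: [-0.5, -0.2, -1.0]
width: 0.206
```

```bash
python3 - <<'E'
from h import *
import cv2
p,R,s=cur();print("eye",w2cab(p+R@EYE)*1000,s["wrist_force"],s["joints"],np.degrees(np.arcsin(R[2,2])),np.arctan2(R[1,2],R[0,2]))
im=ctrl.snapshot("wrist")[:,:,::-1]
w4=cv2.imread("pics/w4.png")
cv2.imwrite("pics/w7.png",np.hstack([cv2.resize(a[180:400,230:330],None,fx=2.6,fy=2.6,interpolation=2) for a in (w4,im)]))
cv2.imwrite("pics/w7f.png",im)
im=ctrl.snapshot("scene"); cv2.imwrite("pics/s7.png",cv2.resize(im[160:235,225:325,::-1],None,fx=7,fy=7,interpolation=2))
E
```

```text
eye [-20.565 -16.254 251.533] [-0.488 -0.194 -0.971] [ 0.214 -0.662  2.296 -0.114  0.993 -1.344] 30.10471459107715 0.024198616665287154
```

View pics/w7.png

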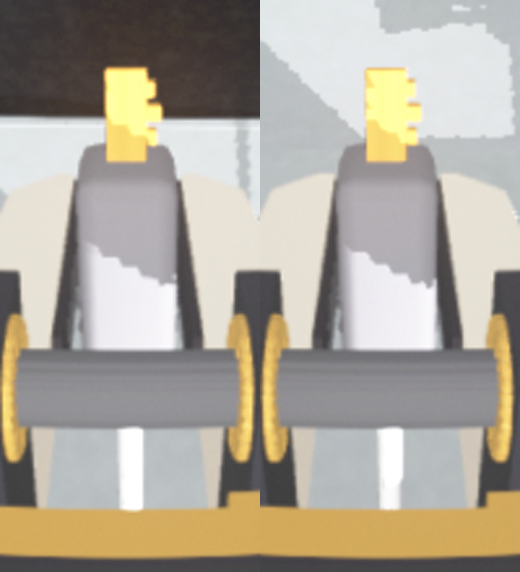

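View pics/s7.png

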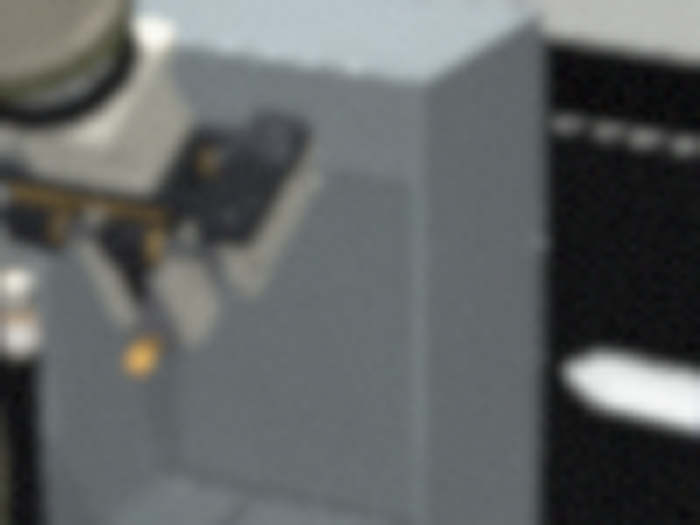

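Call:
apply_moves(
  commands=[
    {"slide": [0, -0.03, 0.9], "rotation": [0, 0, 0], "hand": -1},
    {"slide": [0, -0.03, 0.9], "rotation": [0, 0, 0], "hand": -1},
    {"slide": [0, 0, 0], "rotation": [0, 0, 0], "hand": -1},
  ],
)

```text
time_s: 8.0
eef_pos: [0.5094, 0.1229, 0.1967]
tool_rot: [-0.013, 1.043, 0.022]
wrist_force: [-0.0, 0.1, -0.8]
width: 0.207
```

Call:
apply_moves(
  commands=[
    {"slide": [0, -0.03, 0.85], "rotation": [0, 0, 0], "hand": -1},
    {"slide": [0, -0.03, 0.9], "rotation": [0, 0, 0], "hand": -1},
    {"slide": [0, 0, 0], "rotation": [0, 0, 0], "hand": -1},
    {"slide": [0, 0, 0], "rotation": [0, 0, 0], "hand": -1},
  ],
)

```text
time_s: 8.5
eef_pos: [0.5236, 0.1226, 0.2044]
tool_rot: [-0.014, 1.045, 0.022]
wrist_force: [-0.2, 0.3, -1.2]
width: 0.209
```

```bash
python3 - <<'E'
from h import *
p,R,s=cur();print("eye",w2cab(p+R@EYE)*1000,s["wrist_force"],s["moment"],s["joints"],np.degrees(np.arcsin(R[2,2])),np.arctan2(R[1,2],R[0,2]))
E
```

```text
eye [ 10.338 -16.659 269.94 ] [-0.2    0.349 -1.239] [ 0.042  0.357 -0.002] [ 0.195 -0.564  2.203 -0.103  0.985 -1.367] 30.144721521486556 0.025239165199814617
```

Call:
apply_moves(
  commands=[
    {"slide": [0.35, -0.04, -0.2], "rotation": [0, 0, 0], "hand": -1},
    {"slide": [0.35, -0.04, -0.2], "rotation": [0, 0, 0], "hand": -1},
    {"slide": [0, 0, 0], "rotation": [0, 0, 0], "hand": -1},
  ],
)

```text
time_s: 8.88
eef_pos: [0.5233, 0.1217, 0.1957]
tool_rot: [-0.014, 1.045, 0.022]
wrist_force: [1.0, 0.2, -1.0]
width: 0.212
```

Call:
apply_moves(
  commands=[
    {"slide": [0.35, 0, -0.2], "rotation": [0, 0, 0], "hand": -1},
    {"slide": [0.35, 0, -0.2], "rotation": [0, 0, 0], "hand": -1},
    {"slide": [0, 0, 0], "rotation": [0, 0, 0], "hand": -1},
  ],
)

```text
time_s: 9.25
eef_pos: [0.5235, 0.1218, 0.1879]
tool_rot: [-0.014, 1.045, 0.022]
wrist_force: [0.4, -0.3, -1.1]
width: 0.212
```

```bash
python3 - <<'E'
from h import *
p,R,s=cur();print("eye",w2cab(p+R@EYE)*1000,s["wrist_force"],s["moment"],s["joints"],np.degrees(np.arcsin(R[2,2])),np.arctan2(R[1,2],R[0,2]))
E
```

```text
eye [ 10.269 -17.415 253.322] [ 0.363 -0.293 -1.136] [-0.027  0.316  0.024] [ 0.193 -0.553  2.226 -0.104  0.951 -1.365] 30.12366369127988 0.02549042017309554
```

Call:
apply_moves(
  commands=[
    {"slide": [0.35, 0, -0.2], "rotation": [0, 0, 0], "hand": -1},
    {"slide": [0.35, 0, -0.2], "rotation": [0, 0, 0], "hand": -1},
    {"slide": [0, 0, 0], "rotation": [0, 0, 0], "hand": -1},
  ],
)

```text
time_s: 9.62
eef_pos: [0.5235, 0.1218, 0.1798]
tool_rot: [-0.014, 1.045, 0.022]
wrist_force: [0.3, 0.9, 0.1]
width: 0.213
```

Call:
apply_moves(
  commands=[
    {"slide": [0.35, 0, -0.2], "rotation": [0, 0, 0], "hand": -1},
    {"slide": [0.35, 0, -0.2], "rotation": [0, 0, 0], "hand": -1},
    {"slide": [0, 0, 0], "rotation": [0, 0, 0], "hand": -1},
  ],
)

```text
time_s: 10.0
eef_pos: [0.5236, 0.1217, 0.1717]
tool_rot: [-0.014, 1.045, 0.022]
wrist_force: [0.6, 0.4, -0.9]
width: 0.207
```

```bash
python3 - <<'E'
from h import *
p,R,s=cur();print("eye",w2cab(p+R@EYE)*1000,s["wrist_force"],s["moment"],s["joints"],np.degrees(np.arcsin(R[2,2])),np.arctan2(R[1,2],R[0,2]))
E
```

```text
eye [ 10.358 -17.477 237.108] [ 0.57   0.411 -0.892] [-0.026  0.373 -0.026] [ 0.193 -0.538  2.246 -0.107  0.917 -1.361] 30.11489619450392 0.02542417625216102
```

Call:
apply_moves(
  commands=[
    {"slide": [-0.15, 0, -0.26], "rotation": [0, 0, 0], "hand": -1},
    {"slide": [-0.15, 0, -0.26], "rotation": [0, 0, 0], "hand": -1},
    {"slide": [0, 0, 0], "rotation": [0, 0, 0], "hand": -1},
  ],
)

```text
time_s: 10.38
eef_pos: [0.5178, 0.1217, 0.1726]
tool_rot: [-0.014, 1.044, 0.022]
wrist_force: [-0.9, 1.0, -0.8]
width: 0.213
```

Call:
apply_moves(
  commands=[
    {"slide": [-0.1, 0, -0.17], "rotation": [0, 0, 0], "hand": -1},
    {"slide": [0, 0, 0], "rotation": [0, 0, 0], "hand": -1},
  ],
)

```text
time_s: 10.62
eef_pos: [0.5166, 0.1217, 0.1733]
tool_rot: [-0.014, 1.042, 0.022]
wrist_force: [4.9, -0.0, -0.8]
width: 0.213
```

```bash
python3 - <<'E'
from h import *
p,R,s=cur();print("eye",w2cab(p+R@EYE)*1000,s["wrist_force"],s["moment"])
E
```

```text
eye [  3.175 -17.381 239.093] [ 4.852 -0.011 -0.753] [ 0.046 -0.157  0.049]
```

```bash
cat >> h.py <<'E'
def steps(seq,p=None,R=None):
    """seq of (eyecab, tiltdeg); prints row per entry"""
    if p is None: p,R,_=cur()
    for e,t in seq:
        p1,R1=tcp_for_eye(np.array(e),np.radians(t))
        sl=(R.T@(p1-p)*100).round(2); r=Ro.from_matrix(R.T@R1).as_rotvec().round(3)
        print(sl.tolist(),r.tolist(),np.round(p1,3)); p,R=p1,R1
E
python3 - <<'E'
from h import *
y=-.0175
steps([((.007,y,.238),30),((.011,y,.236),30),((.011,y,.233),30)]+[((.011+.004*k/5,y,.233-.003*k/5),30+5*k) for k in range(1,7)])
E
```

```text
[0.22, -0.02, 0.28] [-0.001, 0.005, 0.001] [0.52  0.122 0.173]
[0.37, 0.0, 0.25] [0.0, 0.0, 0.0] [0.524 0.122 0.171]
[0.26, 0.0, -0.15] [0.0, 0.0, 0.0] [0.524 0.122 0.168]
[1.29, -0.0, 0.06] [0.0, -0.087, 0.0] [0.531 0.122 0.157]
[1.29, 0.0, 0.05] [-0.0, -0.087, -0.0] [0.539 0.122 0.147]
[1.3, -0.0, 0.04] [0.0, -0.087, -0.0] [0.547 0.122 0.137]
[1.3, -0.0, 0.03] [-0.0, -0.087, 0.0] [0.557 0.123 0.128]
[1.3, 0.0, 0.02] [0.0, -0.087, -0.0] [0.567 0.123 0.12 ]
[1.3, -0.0, 0.01] [0.0, -0.087, 0.0] [0.578 0.123 0.112]
```

Call:
apply_moves(
  commands=[
    {"slide": [0.25, 0, 0.35], "rotation": [0, 0, 0], "hand": -1},
    {"slide": [0.37, 0, 0.25], "rotation": [0, 0, 0], "hand": -1},
    {"slide": [0.26, 0, -0.15], "rotation": [0, 0, 0], "hand": -1},
    {"slide": [0, 0, 0], "rotation": [0, 0, 0], "hand": -1},
  ],
)

```text
time_s: 11.12
eef_pos: [0.5241, 0.1217, 0.1666]
tool_rot: [-0.014, 1.045, 0.022]
wrist_force: [-0.4, -0.5, -0.7]
width: 0.208
```

```bash
python3 - <<'E'
from h import *
p,R,s=cur();print("eye",w2cab(p+R@EYE)*1000,s["wrist_force"],s["moment"],s["joints"])
E
```

```text
eye [ 10.891 -17.48  232.067] [-0.42  -0.516 -0.661] [ 0.084  0.23  -0.003] [ 0.192 -0.532  2.252 -0.108  0.905 -1.359]
```

Threaded and free. Pivot up in small steps.

Call:
apply_moves(
  commands=[
    {"slide": [0.65, 0, 0.03], "rotation": [0, -0.044, 0], "hand": -1},
    {"slide": [0.65, 0, 0.03], "rotation": [0, -0.044, 0], "hand": -1},
    {"slide": [0.65, 0, 0.03], "rotation": [0, -0.044, 0], "hand": -1},
    {"slide": [0.65, 0, 0.03], "rotation": [0, -0.044, 0], "hand": -1},
    {"slide": [0, 0, 0], "rotation": [0, 0, 0], "hand": -1},
  ],
)

```text
time_s: 11.75
eef_pos: [0.5388, 0.1221, 0.1448]
tool_rot: [-0.012, 0.87, 0.023]
wrist_force: [0.5, 0.5, -1.1]
width: 0.211
```

```bash
python3 - <<'E'
from h import *
p,R,s=cur();print("eye",w2cab(p+R@EYE)*1000,s["wrist_force"],s["moment"],s["joints"],np.degrees(np.arcsin(R[2,2])))
E
```

```text
eye [ 12.348 -17.403 230.306] [ 0.496  0.468 -1.103] [0.053 0.422 0.018] [ 0.213 -0.608  2.412 -0.2    0.656 -1.268] 40.14986509642402
```

Call:
apply_moves(
  commands=[
    {"slide": [0.5, 0, 0.02], "rotation": [0, -0.035, 0], "hand": -1},
    {"slide": [0.5, 0, 0.02], "rotation": [0, -0.035, 0], "hand": -1},
    {"slide": [0, 0, 0], "rotation": [0, 0, 0], "hand": -1},
    {"slide": [0, 0, 0], "rotation": [0, 0, 0], "hand": -1},
  ],
)

```text
time_s: 12.25
eef_pos: [0.5469, 0.1224, 0.1396]
tool_rot: [-0.011, 0.799, 0.023]
wrist_force: [-0.5, 0.5, -1.4]
width: 0.208
```

```bash
python3 - <<'E'
from h import *
p,R,s=cur();print("eye",w2cab(p+R@EYE)*1000,s["wrist_force"],s["moment"],s["joints"],np.degrees(np.arcsin(R[2,2])))
y=-.0175
steps([((.012,y,.2275),44)])
E
```

```text
eye [ 14.065 -17.41  232.563] [-0.478  0.478 -1.432] [0.046 0.475 0.006] [ 0.221 -0.619  2.463 -0.263  0.55  -1.204] 44.24536858937287
[0.16, -0.01, -0.5] [-0.0, 0.004, 0.001] [0.544 0.122 0.135]
```

Call:
apply_moves(
  commands=[
    {"slide": [0.1, 0, -0.25], "rotation": [0, 0, 0], "hand": -1},
    {"slide": [0.1, 0, -0.2], "rotation": [0, 0, 0], "hand": -1},
    {"slide": [0, 0, 0], "rotation": [0, 0, 0], "hand": -1},
  ],
)

```text
time_s: 12.62
eef_pos: [0.5454, 0.1224, 0.1353]
tool_rot: [-0.011, 0.796, 0.023]
wrist_force: [0.5, 0.8, 2.8]
width: 0.208
```

```bash
python3 - <<'E'
from h import *
p,R,s=cur();print("eye",w2cab(p+R@EYE)*1000,s["wrist_force"],s["moment"],s["joints"],np.degrees(np.arcsin(R[2,2])))
E
```

```text
eye [ 12.396 -17.333 228.463] [0.52  0.795 2.771] [ 0.054 -0.196 -0.05 ] [ 0.222 -0.618  2.472 -0.27   0.539 -1.196] 44.36296919825609
```

Call:
apply_moves(
  commands=[
    {"slide": [0, 0, 0], "rotation": [0, 0, 0], "hand": -0.2},
    {"slide": [0, 0, 0], "rotation": [0, 0, 0], "hand": -0.2},
    {"slide": [0, 0, 0], "rotation": [0, 0, 0], "hand": -0.2},
    {"slide": [0, 0, 0], "rotation": [0, 0, 0], "hand": 0.0},
  ],
  squeeze=10,
)

```text
time_s: 13.12
eef_pos: [0.5447, 0.1223, 0.1342]
tool_rot: [-0.011, 0.798, 0.023]
wrist_force: [-0.4, 0.7, 0.1]
width: 0.461
```

```bash
python3 - <<'E'
from h import *
import cv2
p,R,s=cur();print(s["wrist_force"],s["width"])
im=ctrl.snapshot("wrist")[:,:,::-1]
cv2.imwrite("pics/w8.png",im)
E
```

```text
[-0.388  0.68   0.144] 0.4610250071146574
```

View pics/w8.png

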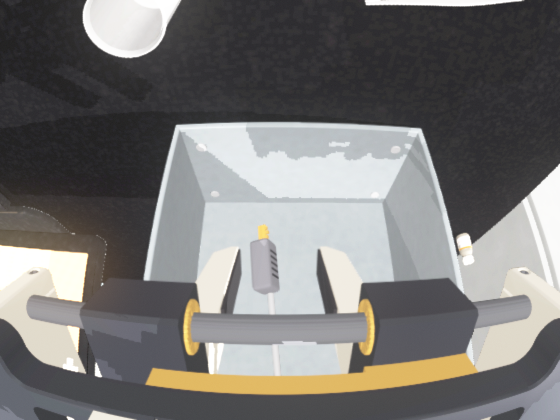

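Call:
apply_moves(
  commands=[
    {"slide": [-1.3, 0, 0], "rotation": [0, 0.087, 0], "hand": 0.0},
    {"slide": [-1.3, 0, 0], "rotation": [0, 0.087, 0], "hand": 0.0},
    {"slide": [-1.3, 0, -0.5], "rotation": [0, 0.087, 0], "hand": 0.0},
    {"slide": [-0.5, 0, -2.0], "rotation": [0, 0.087, 0], "hand": 0.0},
    {"slide": [-0.5, 0, -2.0], "rotation": [0, 0.087, 0], "hand": 0.0},
    {"slide": [0, 0, -2.0], "rotation": [0, 0.087, 0], "hand": 0.0},
    {"slide": [0, 0, 0], "rotation": [0, 0, 0], "hand": 0.0},
    {"slide": [0, 0, 0], "rotation": [0, 0, 0], "hand": 0.0},
  ],
)

```text
time_s: 14.18
eef_pos: [0.4575, 0.1201, 0.1458]
tool_rot: [-0.017, 1.318, 0.021]
wrist_force: [-0.8, -0.9, -0.2]
width: 0.497
```

```bash
python3 - <<'E'
from h import *
import cv2
p,R,s=cur();print(p,s["wrist_force"],s["joints"])
cv2.imwrite("pics/w9.png",ctrl.snapshot("wrist")[:,:,::-1])
E
```

```text
[0.457 0.12  0.146] [-0.759 -0.93  -0.178] [ 0.18  -0.45   2.163 -0.043  1.18  -1.405]
```

View pics/w9.png

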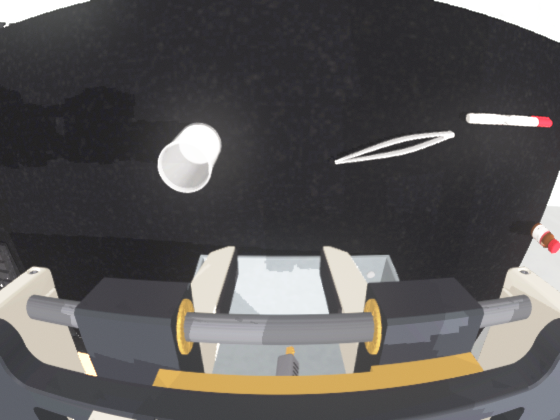

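Key hangs inside (around (288,362)). Wait for it to settle.

Call:
apply_moves(
  commands=[
    {"slide": [-2, 0, 0], "rotation": [0, 0, 0], "hand": 0.0},
    {"slide": [0, 0, 0], "rotation": [0, 0, 0], "hand": 0.0},
    {"slide": [0, 0, 0], "rotation": [0, 0, 0], "hand": 0.0},
    {"slide": [0, 0, 0], "rotation": [0, 0, 0], "hand": 0.0},
    {"slide": [0, 0, 0], "rotation": [0, 0, 0], "hand": 0.0},
    {"slide": [0, 0, 0], "rotation": [0, 0, 0], "hand": 0.0},
    {"slide": [0, 0, 0], "rotation": [0, 0, 0], "hand": 0.0},
    {"slide": [0, 0, 0], "rotation": [0, 0, 0], "hand": 0.0},
  ],
)

```text
time_s: 15.22
eef_pos: [0.4521, 0.12, 0.1653]
tool_rot: [-0.017, 1.32, 0.021]
wrist_force: [0.2, 0.3, 0.7]
width: 0.498
```

Call:
apply_moves(
  commands=[
    {"slide": [0, 0, 0], "rotation": [0, 0, 0], "hand": 0.0},
    {"slide": [0, 0, 0], "rotation": [0, 0, 0], "hand": 0.0},
    {"slide": [0, 0, 0], "rotation": [0, 0, 0], "hand": 0.0},
    {"slide": [0, 0, 0], "rotation": [0, 0, 0], "hand": 0.0},
    {"slide": [0, 0, 0], "rotation": [0, 0, 0], "hand": 0.0},
    {"slide": [0, 0, 0], "rotation": [0, 0, 0], "hand": 0.0},
    {"slide": [0, 0, 0], "rotation": [0, 0, 0], "hand": 0.0},
    {"slide": [0, 0, 0], "rotation": [0, 0, 0], "hand": 0.0},
  ],
)

```text
time_s: 16.23
eef_pos: [0.4521, 0.12, 0.1653]
tool_rot: [-0.017, 1.32, 0.021]
wrist_force: [0.7, 0.2, 0.2]
width: 0.498
```

Call:
apply_moves(
  commands=[
    {"slide": [0, 0, 0], "rotation": [0, 0, 0], "hand": 0.0},
    {"slide": [0, 0, 0], "rotation": [0, 0, 0], "hand": 0.0},
    {"slide": [0, 0, 0], "rotation": [0, 0, 0], "hand": 0.0},
    {"slide": [0, 0, 0], "rotation": [0, 0, 0], "hand": 0.0},
    {"slide": [0, 0, 0], "rotation": [0, 0, 0], "hand": 0.0},
    {"slide": [0, 0, 0], "rotation": [0, 0, 0], "hand": 0.0},
    {"slide": [0, 0, 0], "rotation": [0, 0, 0], "hand": 0.0},
    {"slide": [0, 0, 0], "rotation": [0, 0, 0], "hand": 0.0},
  ],
)

```text
time_s: 17.23
eef_pos: [0.4521, 0.12, 0.1653]
tool_rot: [-0.017, 1.32, 0.021]
wrist_force: [0.4, -0.0, 0.2]
width: 0.5
```

Call:
apply_moves(
  commands=[
    {"slide": [0, 0, 0], "rotation": [0, 0, 0], "hand": 0.0},
    {"slide": [0, 0, 0], "rotation": [0, 0, 0], "hand": 0.0},
    {"slide": [0, 0, 0], "rotation": [0, 0, 0], "hand": 0.0},
    {"slide": [0, 0, 0], "rotation": [0, 0, 0], "hand": 0.0},
    {"slide": [0, 0, 0], "rotation": [0, 0, 0], "hand": 0.0},
    {"slide": [0, 0, 0], "rotation": [0, 0, 0], "hand": 0.0},
    {"slide": [0, 0, 0], "rotation": [0, 0, 0], "hand": 0.0},
    {"slide": [0, 0, 0], "rotation": [0, 0, 0], "hand": 0.0},
  ],
)

```text
time_s: 18.23
eef_pos: [0.4521, 0.12, 0.1653]
tool_rot: [-0.017, 1.32, 0.021]
wrist_force: [-0.0, -0.1, 0.2]
width: 0.503
```

Call:
apply_moves(
  commands=[
    {"slide": [0, 0, 0], "rotation": [0, 0, 0], "hand": 0.0},
    {"slide": [0, 0, 0], "rotation": [0, 0, 0], "hand": 0.0},
    {"slide": [0, 0, 0], "rotation": [0, 0, 0], "hand": 0.0},
    {"slide": [0, 0, 0], "rotation": [0, 0, 0], "hand": 0.0},
    {"slide": [0, 0, 0], "rotation": [0, 0, 0], "hand": 0.0},
    {"slide": [0, 0, 0], "rotation": [0, 0, 0], "hand": 0.0},
    {"slide": [0, 0, 0], "rotation": [0, 0, 0], "hand": 0.0},
    {"slide": [0, 0, 0], "rotation": [0, 0, 0], "hand": 0.0},
  ],
)

```text
time_s: 19.23
eef_pos: [0.4521, 0.12, 0.1653]
tool_rot: [-0.017, 1.32, 0.021]
wrist_force: [0.2, -0.7, 0.2]
width: 0.503
```

Call:
apply_moves(
  commands=[
    {"slide": [0, 0, 0], "rotation": [0, 0, 0], "hand": 0.0},
    {"slide": [0, 0, 0], "rotation": [0, 0, 0], "hand": 0.0},
    {"slide": [0, 0, 0], "rotation": [0, 0, 0], "hand": 0.0},
    {"slide": [0, 0, 0], "rotation": [0, 0, 0], "hand": 0.0},
    {"slide": [0, 0, 0], "rotation": [0, 0, 0], "hand": 0.0},
    {"slide": [0, 0, 0], "rotation": [0, 0, 0], "hand": 0.0},
    {"slide": [0, 0, 0], "rotation": [0, 0, 0], "hand": 0.0},
    {"slide": [0, 0, 0], "rotation": [0, 0, 0], "hand": 0.0},
  ],
)

```text
time_s: 20.23
eef_pos: [0.4521, 0.12, 0.1653]
tool_rot: [-0.017, 1.32, 0.021]
wrist_force: [0.6, 0.4, 0.1]
width: 0.496
```

```bash
python3 - <<'E'
from h import *
import cv2
p,R,s=cur();print(p,s["time_s"])
cv2.imwrite("pics/w10.png",ctrl.snapshot("wrist")[:,:,::-1])
cv2.imwrite("pics/s10.png",cv2.resize(ctrl.snapshot("scene")[145:295,205:405,::-1],None,fx=4,fy=4))
E
```

```text
[0.452 0.12  0.165] 20.225
```

View pics/s10.png

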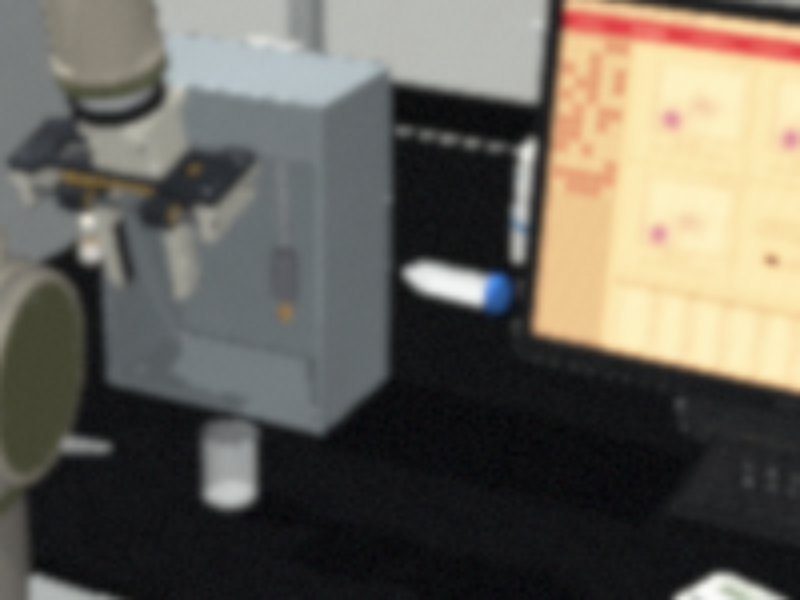

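View pics/w10.png

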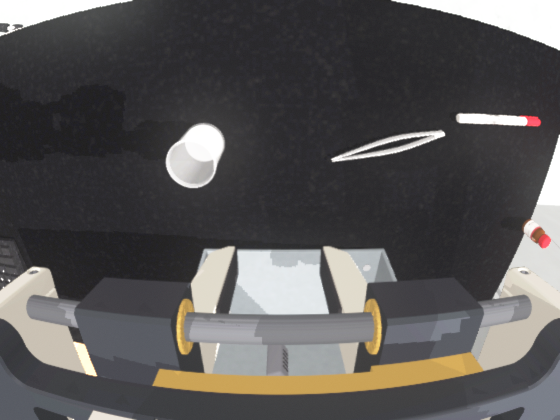

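Call:
apply_moves(
  commands=[
    {"slide": [0, 0, 0], "rotation": [0, 0, 0], "hand": 0.0},
    {"slide": [0, 0, 0], "rotation": [0, 0, 0], "hand": 0.0},
    {"slide": [0, 0, 0], "rotation": [0, 0, 0], "hand": 0.0},
    {"slide": [0, 0, 0], "rotation": [0, 0, 0], "hand": 0.0},
    {"slide": [0, 0, 0], "rotation": [0, 0, 0], "hand": 0.0},
    {"slide": [0, 0, 0], "rotation": [0, 0, 0], "hand": 0.0},
    {"slide": [0, 0, 0], "rotation": [0, 0, 0], "hand": 0.0},
    {"slide": [0, 0, 0], "rotation": [0, 0, 0], "hand": 0.0},
  ],
)

```text
time_s: 21.32
eef_pos: [0.4521, 0.12, 0.1653]
tool_rot: [-0.017, 1.32, 0.021]
wrist_force: [0.1, -0.1, 0.2]
width: 0.498
```

Call:
apply_moves(
  commands=[
    {"slide": [0, 0, 0], "rotation": [0, 0, 0], "hand": 0.0},
    {"slide": [0, 0, 0], "rotation": [0, 0, 0], "hand": 0.0},
    {"slide": [0, 0, 0], "rotation": [0, 0, 0], "hand": 0.0},
    {"slide": [0, 0, 0], "rotation": [0, 0, 0], "hand": 0.0},
    {"slide": [0, 0, 0], "rotation": [0, 0, 0], "hand": 0.0},
    {"slide": [0, 0, 0], "rotation": [0, 0, 0], "hand": 0.0},
    {"slide": [0, 0, 0], "rotation": [0, 0, 0], "hand": 0.0},
    {"slide": [0, 0, 0], "rotation": [0, 0, 0], "hand": 0.0},
  ],
)

```text
time_s: 22.32
eef_pos: [0.4521, 0.12, 0.1653]
tool_rot: [-0.017, 1.32, 0.021]
wrist_force: [-0.4, 0.1, -0.2]
width: 0.5
```

```bash
python3 - <<'E'
from h import *
import cv2
a=ctrl.snapshot("scene")
for k in range(3): b=ctrl.snapshot("scene")
old=cv2.imread("pics/w10.png")
w=ctrl.snapshot("wrist")[:,:,::-1]
d=lambda a,b:(cv2.absdiff(cv2.GaussianBlur(a,(3,3),0),cv2.GaussianBlur(b,(3,3),0)))
print("scene diff in key region",d(a,b)[175:230,260:290].mean(),d(a,b)[175:230,260:290].max(),"elsewhere",d(a,b)[250:290,300:400].mean())
print("wrist diff key",d(np.ascontiguousarray(w),old)[343:372,260:300].mean(),"bg",d(np.ascontiguousarray(w),old)[100:200,240:320].mean())
for u,v,z in [(281,195,.19),(285,270,.1),(286,312,.055)]: print(w2cab(ray("scene",205+u/4,145+v/4,z))*1000)
cv2.imwrite("pics/s11.png",cv2.resize(b[145:295,205:405,::-1],None,fx=4,fy=4))
E
```

```text
scene diff in key region 0.3933333333333333 3 elsewhere 0.9548333333333333
wrist diff key 0.3620689655172414 bg 0.3858333333333333
[ -8.58  -40.879 190.   ]
[ 33.713 -21.725 100.   ]
[ 40.827 -18.715  55.   ]
```

View pics/s11.png

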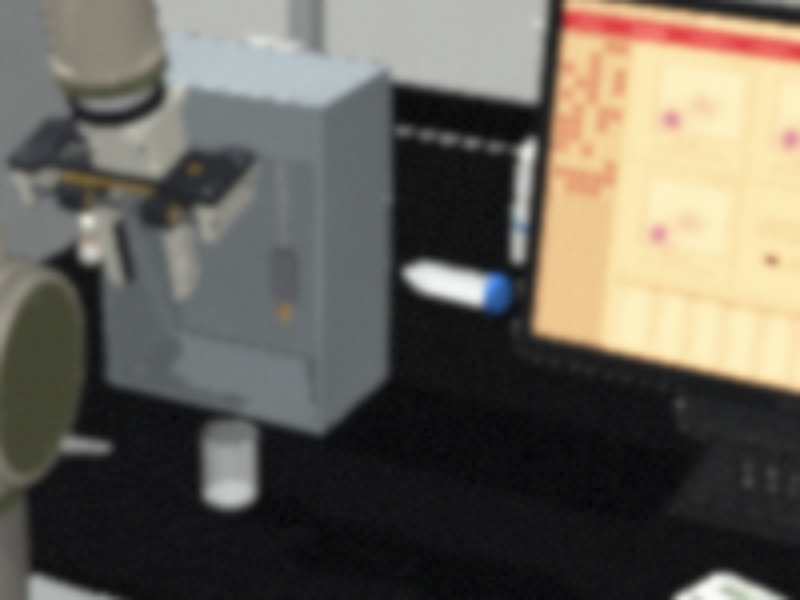

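```bash
python3 -c "
from rig import ctrl
print(ctrl.state()['time_s']);ctrl.hand_in()"
```

```text
22.575
the job is handed in; nothing more can be done
```

The key is hanging by its eye on the hook inside the cabinet, let go and at rest. I handed the job in at 22.6 s of the 67 s allowed; no verdict came back.

**How it went**
- **Finding the hook:** Looking in under the lip with the wrist camera put the hook at y ≈ -17.5 mm along its rail.
- **Grip slip:** At 30 N the key slid about 8 mm along its axis in the grip on the way over. I measured the slip in the pictures, corrected for it and raised the grip to 55 N. It did not slip again in the next check.
- **Hanging:** I brought the eye in tilted up 30° and lowered it over the hook's tip. A gentle pull back met about 5 N, which showed the eye was around the tip. I then tilted the key to 44°, rested the eye on the shank (about 4 N up) and opened the fingers. I saw no reading over about 5 N against the cabinet. Readings came only at the end of each move.

**Last checks**
- **Stillness:** The key hangs upright under the hook. Its position was unchanged within noise over the last 2 s.
- **Eye position:** I did not measure the eye directly after letting go. The view of the blade puts it at about x ≈ 40–45 mm and y ≈ -18 mm, so it slid back along the shank. That is inside the 6–55 mm limit.
- **Robot clear:** The gripper is well in front of the cabinet, with wrist force near zero.
- **Bystanders:** The beaker and vial look unmoved in the pictures. The timer is mostly outside the last views; the arm did not go near it after picking up the key.

**What disagreed**
- **Joint readings:** At the first look-in pose joint 2 read -0.892 against its stated limit of -0.89. I put that down to rounding and no fault was reported.

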